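# Free the stuck parts tub and stand it on the scale

### The arm

A 7-joint arm with a two-finger parallel gripper is mounted at the origin on the work surface. World frame = base frame: x ahead of the robot, y to its left, z up, the work surface at z = 0. Lengths are in m, angles in rad, forces in N, time in s.
With the tool pointing down it reaches from about 0.4 to 0.875 m from the base axis. Payload 19.3 kg.
Tool frame: the origin (TCP) lies on the centre line of the jaws, within the pads' length; the fingertips stand 8 mm ahead of it and the grasp point (between the pads) lies 11 mm behind it (bot.tip_extent is the distance from the TCP to the fingertips, in m); x points along the fingers, y is the direction in which the jaws open and shut, and the axes are right-handed (so a half turn about x gives the same grasp; the last joint's range is limited). The gripper opens to 85 mm and grips with 20 to 120 N. Pads are 22 mm wide; open, the fingers measure 114 mm over their backs; the gripper's body (76 mm by 85 mm) begins 54 mm behind the grasp point. The pads swing forward as they close: fully open they stand 13 mm farther back than shut.
Start: joints at [1.277, 0.521, -0.036, 1.599, 0.021, 1.021, -0.113], TCP at [0.139, -0.609, 0.239] pointing down, gripper open.
Joint ranges: [-2.91, 2.91], [-0.3, 2.13], [-1.5, 1.42], [0.17, 2.43], [-1.26, 4.41], [0.16, 1.93], [-2.52, 2.52]. Speed limits (rad/s): [1.89, 1.89, 2.39, 2.39, 3.01, 3.01, 3.01].

### API

Orientations are given as [roll, pitch, yaw] about the fixed x, y, z axes, in that order (R = Rz(yaw) Ry(pitch) Rx(roll)).
In Python, from workcell import sensors, imaging, order, bot gives the robot as it stands.
- The arm moves only by the tool arm_command, never from a script. Its argument "commands" is a list of rows, each an object of numbers: "dx", "dy", "dz": the shift along the tool's x, y, z in cm; "twist": the turn about the tool's x in rad. A call has 1 to 12 rows; each row is the pose to reach, as a shift and turn from the pose measured when the call began, along the tool's axes at that moment; what a row does not reach only later rows make up. A row lasts 1/12 s, in which the tool goes at most 41.7 mm and 7.16 degrees, less where a joint would pass 70% of its speed; a pose out of reach is approached as far as the arm can. A call with a gripper value outside its range is refused whole. "grip" is the closure, from -1 (fully open) to 1 (shut), set as the call begins (left out, the last holds). The fingers move at their own pace and stop on an object; "squeeze" is the grip in N (left out, the last holds). Time passes only in rows, so rows that repeat a pose let the fingers close. It gives the time, the measured TCP pose, the force and the opening at its end, in the units of the state.
- sensors.observe(): the state, without advancing time (a new reading comes with each control period).
- imaging.grab_frame(name): name is "scene" or "top"; returns the picture (384x512x3 uint8, red, green, blue); there is no depth.
- imaging.camera_info(name): a dict with "fx", "fy", "cx", "cy" (pixels), "dist_coeffs" ([k1, k2, p1, p2, k3] as OpenCV has them; the pictures are not rectified), "origin" and "attitude" of the camera in the world. Camera axes: x right, y down, z forward; pixel columns grow to the right and rows downward; lengths in m; the calibration is good to about 2 mm. A picture is of the moment at which its call begins. camera_info takes no time and is no camera call.
- order.job_done(): hands the job in, once; it reports no verdict.
The state is a dict: "clock": time; "qpos": joint angles; "qd": joint speeds; "joint_efforts": joint torques, N m; "position": TCP position; "tool_rot": TCP orientation; "force": force on the tool from outside, world axes, zero at the start; "moment": the same for the moment, N m; "grip_width": finger opening in m.
Only numpy, scipy, OpenCV 4.12 (cv2) and the standard library are available. Lean on these libraries where they do the work, as an engineer would, in place of code of your own. Each camera call takes 0.05 s, during which the arm holds its last target.

### The job

The blue parts tub has stuck inside the grey tub of the bench holder. First swing the keeper arm by its red knob fully aside, as far as it goes or nearly so; then grip the blue tub by its rim, twist it anticlockwise (seen from above) until its lugs are clear of the yellow catches, and draw it up out of the grey tub. Stand it gently upright in the middle of the steel pan of the scale, let go of it, and leave the other things on the bench where they are.

Things in the scene. Friction and masses are not known exactly. Their poses are not given: they have to be found in the camera images.
- holder_mouth (a point): Centre of the mouth of the grey tub, on its upright axis, 99 mm above the bench, level with the top of its three yellow catches. The grey tub is 136 mm across, open-topped, and part of a holder screwed to the bench. z up; x points from the axis towards the keeper post.
- holder: The holder with the grey tub; origin on the tub's axis at the bench, axes as for the mouth. Its three yellow catches are centred 60, 180 and 300 degrees anticlockwise from x; each is a ledge reaching in to 53 mm from the axis over a lug of the blue tub, from 0.38 rad clockwise to 0.22 rad anticlockwise of its centre, with a stop at the clockwise end.
- tub_center (a point): Centre of the blue tub, half-way up its axis; z up. It is a slightly tapered open cup 110 mm high (underside 55 mm below this point, rim 55 mm above), 84 mm across at the foot, 100 mm at the rim, wall 8 mm thick, about 0.18 kg. At the start its underside is 35 mm and its rim 145 mm above the bench, the rim standing 46 mm above the catches, free all round.
- tub: The blue tub; origin at the centre of its underside. Three white lugs on its outside, 40 to 50 mm above the underside, 16 mm wide, reaching 59 mm from the axis, at 60, 180 and 300 degrees from its x (a white rib under the rim marks each), lie under the catches with 3 mm of play. Its x is within 0.1 rad of the holder's x at the start; the lugs can rise when it is 0.45 to 1.4 rad anticlockwise of it.
- tub_foot (a point): A point on the blue tub's axis 25 mm above its underside: here three sprung rubber pads inside the grey tub press on it, so that it drags (under 10 N) when it is turned or drawn up. It cannot be pulled straight up before it is turned.
- keeper (a joint): Angle of the keeper arm in rad: 0 lies over the middle of the tub, 1.65 is its stop, swung fully aside. It is a flat dark steel arm 16 mm wide at 158 to 168 mm above the bench, turning about an upright post; it stays where it is left, and about 1 N at the knob moves it.
- keeper_knob (a point): The red knob on the free end of the keeper arm: an upright round stub 18 mm across, from 166 to 211 mm above the bench; this point is on its axis at 191 mm, 95 mm from the pivot. Seen from above the arm opens anticlockwise about the pivot.
- keeper_pivot (a point): Pivot of the keeper arm, on the axis of its post (post 18 mm across, arm's top 170 mm high here), 163 mm above the bench and 97 mm from the grey tub's axis along the holder's x.
- scale_pan (a point): Centre of the top face of the scale's square steel pan, 165 x 165 mm, 50 mm above the bench. x points away from the display, z up. The scale is fixed to the bench.
- bracket_a: Bystander, to be left alone: a black moulded L bracket, 75 x 30 x 38 mm; origin at the centre of its underside.
- bracket_b: Bystander, to be left alone: a black moulded L bracket, 75 x 30 x 38 mm; origin at the centre of its underside.
- bracket_c: Bystander, to be left alone: a black moulded L bracket, 75 x 30 x 38 mm; origin at the centre of its underside.
- spare_tub: Bystander, to be left alone: an empty white tub, 100 mm across, 110 mm high, without lugs; origin at the centre of its underside.
- bottle: Bystander, to be left alone: a black drinking bottle, 66 mm across, 160 mm high; origin at the centre of its underside.
- tape: Bystander, to be left alone: a roll of brown tape lying flat, 100 mm across, 48 mm high; origin at the centre of its underside.
- screwdriver: Bystander, to be left alone: a screwdriver lying flat; origin at the centre of its underside.
There are look-alikes about, which are no part of the job. What is shaped like the holder but turquoise is not meant. What is shaped like the tub but orange is not meant.

How it is judged:
By the outcome, as a careful person would: the job done as asked, in the order asked, and still so for the second after the job is handed in, with the robot touching nothing.
It also fails if it takes over 58 s, if anything falls off the work surface, if the arm or the gripper's body presses on something with over 40 N, if the wrist force passes 120 N, or if a joint passes its speed limit or range.

## Working session

There is one attempt and no reset: what is moved stays moved. The work goes in short steps, Python scripts to look and compute and a tool call to move; the robot and the scene stay as the last step left them, time stands still between calls to the robot, and variables do not carry over. Pictures are saved under pics/ and viewed, and the job is handed in when it is done.

Besides the shell and the picture viewer there is one more tool, called as a command line: name --argument value ..., lists and objects as JSON in quotes. arm_command: Moves the arm, as the interface text tells. Its arguments: {"type":"object","properties":{"commands":{"type":"array"},"grip":{"type":"number"},"squeeze":{"type":"number"}},"required":["commands"]}

```bash
ls; mkdir -p pics
python3 - <<'E'
from workcell import sensors, imaging, order, bot
import cv2
print(sensors.observe())
for n in("scene","top"):
    print(imaging.camera_info(n))
    im=imaging.grab_frame(n); cv2.imwrite(f"pics/{n}0.png",im[:,:,::-1])
E
```

```text
pics
{'clock': 0.0, 'qpos': array([ 1.27680105,  0.52201433, -0.03635173,  1.59995235,  0.02117748,
        1.02109732, -0.11277844]), 'qd': array([-5.05646806e-04, -1.46679939e-03,  3.71047446e-04,  1.20182333e-04,
        1.03393410e-03,  6.06685026e-04,  7.21292405e-05]), 'joint_efforts': array([ 3.48622561e-03, -9.27117348e+01,  1.98216900e+00, -3.69927371e+01,
        1.81433593e-02,  8.30807170e-03,  4.06058734e-05]), 'position': array([ 0.13862701, -0.60912234,  0.23874518]), 'tool_rot': array([-1.5295164 ,  1.56970867,  1.83589144]), 'force': array([0.35679107, 0.69880815, 0.39574432]), 'moment': array([ 0.03143687,  0.01499497, -0.01223087]), 'grip_width': 0.08519938338354421}
{'fx': 467.1830750928154, 'fy': 467.1830750928154, 'cx': 254.8315144682995, 'cy': 192.00511784401908, 'dist_coeffs': array([-0.01671948,  0.        ,  0.        ,  0.        ,  0.        ]), 'origin': array([1.35318417, 0.23651796, 1.36690093]), 'attitude': array([-2.55053690e+00,  5.71682086e-04,  1.86574984e+00])}
{'fx': 395.1509375071847, 'fy': 395.1509375071847, 'cx': 253.1392871081199, 'cy': 196.4198791134092, 'dist_coeffs': array([0.03057535, 0.        , 0.        , 0.        , 0.        ]), 'origin': array([ 0.43748978, -0.01503011,  1.27223849]), 'attitude': array([-3.03356480e+00,  3.06590767e-04, -1.56399234e+00])}
```

View pics/scene0.png

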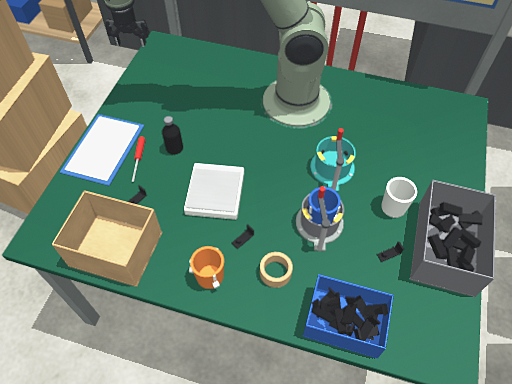

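View pics/top0.png

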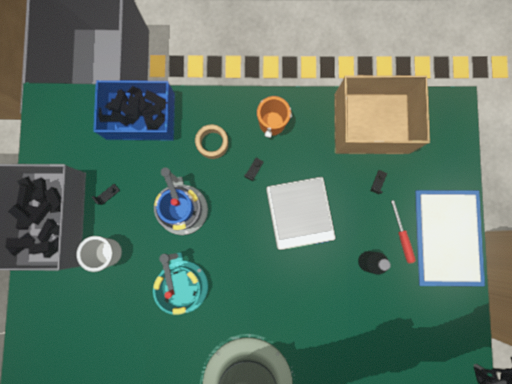

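```bash
cat > h.py <<'E'
import numpy as np, cv2
from scipy.spatial.transform import Rotation as R
from workcell import sensors, imaging
def ray(n,uv):
    c=imaging.camera_info(n); K=np.array([[c['fx'],0,c['cx']],[0,c['fy'],c['cy']],[0,0,1]])
    p=cv2.undistortPoints(np.array(uv,float).reshape(-1,1,2),K,c['dist_coeffs']).reshape(-1,2)
    d=np.c_[p,np.ones(len(p))]@R.from_euler('xyz',c['attitude']).as_matrix().T
    return c['origin'],d
def plane(n,uv,z):
    o,d=ray(n,uv); return o+d*((z-o[2])/d[:,2])[:,None]
def proj(n,X):
    c=imaging.camera_info(n); K=np.array([[c['fx'],0,c['cx']],[0,c['fy'],c['cy']],[0,0,1]])
    M=R.from_euler('xyz',c['attitude']).as_matrix().T
    return cv2.projectPoints(np.array(X,float).reshape(-1,3),cv2.Rodrigues(M)[0],-M@c['origin'],K,c['dist_coeffs'])[0].reshape(-1,2)
def two(a,b):
    o1,d1=ray('scene',[a]);o2,d2=ray('top',[b]);d1=d1[0]/np.linalg.norm(d1);d2=d2[0]/np.linalg.norm(d2)
    t=np.linalg.lstsq(np.c_[d1,-d2],o2-o1,rcond=None)[0]
    p,q=o1+t[0]*d1,o2+t[1]*d2; return (p+q)/2,np.linalg.norm(p-q)
E
python3 - <<'E'
import cv2
s=cv2.imread('pics/scene0.png');t=cv2.imread('pics/top0.png')
a=cv2.resize(t[150:240,130:230],(800,720)[0:2] if 0 else (600,540),interpolation=cv2.INTER_CUBIC);cv2.imwrite('pics/c1.png',a)
a=cv2.resize(s[170:260,275:375],(600,540),interpolation=cv2.INTER_CUBIC);cv2.imwrite('pics/c2.png',a)
E
```

```text
(no output)
```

View pics/c1.png

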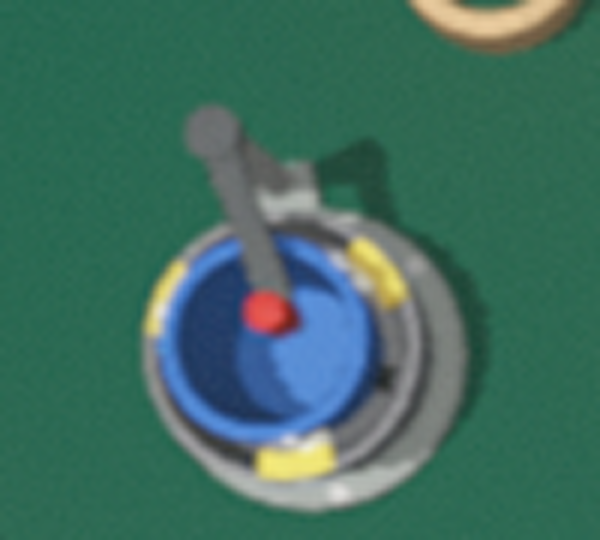

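View pics/c2.png

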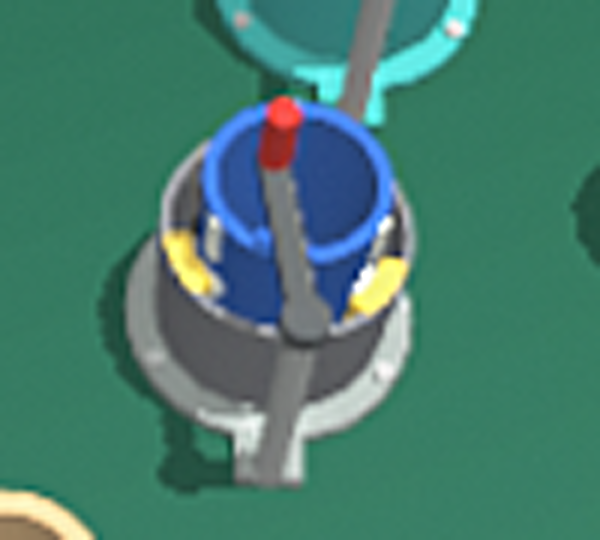

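```bash
cat >> h.py <<'E'
def big(m):
    n,l,st,c=cv2.connectedComponentsWithStats(m.astype(np.uint8)); i=1+np.argmax(st[1:,4]); return l==i
def circ(P,it=6):
    P=P[:,:2]; w=np.ones(len(P),bool)
    for _ in range(it):
        A=np.c_[2*P[w],np.ones(w.sum())]; s=np.linalg.lstsq(A,(P[w]**2).sum(1),rcond=None)[0]
        r=np.sqrt(s[2]+s[0]**2+s[1]**2); e=abs(np.linalg.norm(P-s[:2],axis=1)-r); w=e<max(0.0025,np.percentile(e,70) if _<2 else 0)
    return s[:2],r,w.sum(),len(P)
def rim(n,im,z,roi):
    x0,y0,x1,y1=roi; hsv=cv2.cvtColor(im,cv2.COLOR_RGB2HSV); m=np.zeros(im.shape[:2],bool)
    s=hsv[y0:y1,x0:x1]; m[y0:y1,x0:x1]=(s[...,0]>103)&(s[...,0]<125)&(s[...,1]>120)&(s[...,2]>40)
    m=big(cv2.morphologyEx(m.astype(np.uint8),cv2.MORPH_CLOSE,np.ones((3,3))))
    return m
E
python3 - <<'E'
from h import *
s=cv2.imread('pics/scene0.png')[:,:,::-1].copy();t=cv2.imread('pics/top0.png')[:,:,::-1].copy()
def mk(im,roi,f):
    x0,y0,x1,y1=roi;h=cv2.cvtColor(im,cv2.COLOR_RGB2HSV).astype(int);m=np.zeros(im.shape[:2],bool)
    m[y0:y1,x0:x1]=f(h[y0:y1,x0:x1,0],h[y0:y1,x0:x1,1],h[y0:y1,x0:x1,2]);return m
def cen(m): y,x=np.nonzero(m);return x.mean(),y.mean(),len(x)
red=lambda h,s,v:((h<8)|(h>172))&(s>150)&(v>110)
rt=big(mk(t,(130,150,230,240),red));rs=big(mk(s,(275,170,375,260),red))
print('red',cen(rt),cen(rs)); ys,xs=np.nonzero(rs);print(xs.min(),xs.max(),ys.min(),ys.max())
print('knob top z .19-.211',plane('top',[cen(rt)[:2]],.2), 'scene top',plane('scene',[(322,189)],.211))
yel=lambda h,s,v:(h>20)&(h<32)&(s>90)&(v>130)
for n,im,roi in(('top',t,(130,150,230,240)),('scene',s,(275,170,375,260))):
    m=mk(im,roi,yel);k,l,st,c=cv2.connectedComponentsWithStats(m.astype(np.uint8))
    for i in range(1,k):
        if st[i,4]>8: print(n,'yel',c[i],st[i,4],plane(n,[c[i]],.099)[0,:2])
    b=rim(n,im,0,roi);cs=max(cv2.findContours(cv2.morphologyEx(b.astype(np.uint8),cv2.MORPH_CLOSE,np.ones((15,15))),cv2.RETR_EXTERNAL,cv2.CHAIN_APPROX_NONE)[0],key=len)[:,0]
    print(n,'rim',circ(plane(n,cs,.145)))
print('pivot',plane('top',[(130+213/6,150+130/6)],.17),plane('scene',[(275+305/6,170+312/6)],.17))
# pan
for n,im,roi in(('top',t,(255,165,345,260)),('scene',s,(175,150,255,230))):
    m=big(mk(im,roi,lambda h,s,v:(s<45)&(v>120)))
    cs=max(cv2.findContours(m.astype(np.uint8),cv2.RETR_EXTERNAL,cv2.CHAIN_APPROX_NONE)[0],key=len)
    print(n,cv2.boxPoints(cv2.minAreaRect(cs)))
a=cv2.resize(t[165:260,255:345],(540,570),interpolation=cv2.INTER_CUBIC);b=cv2.resize(s[150:230,175:255],(540,540),interpolation=cv2.INTER_CUBIC)
cv2.imwrite('pics/pt.png',a[:,:,::-1]);cv2.imwrite('pics/ps.png',b[:,:,::-1])
E
```

```text
red (np.float64(174.3684210526316), np.float64(201.57894736842104), 38) (np.float64(321.14285714285717), np.float64(191.83928571428572), 56)
318 324 186 197
knob top z .19-.211 [[0.53819016 0.20043463 0.2       ]] scene top [[0.54242749 0.1996403  0.211     ]]
top yel [192.78181818 194.89090909] 55 [0.56809381 0.1664356 ]
top yel [157.16666667 196.58333333] 12 [0.56229482 0.27230195]
top yel [178.45454545 226.78181818] 55 [0.47288305 0.20651279]
top rim (array([0.52897775, 0.21062003]), np.float64(0.04973159474391917), np.int64(73), 100)
scene yel [305.51020408 212.95918367] 49 [0.56919979 0.16565511]
scene yel [337.85416667 217.35416667] 48 [0.5553776  0.26712956]
scene rim (array([0.54189399, 0.21346628]), np.float64(0.05146026994654677), np.int64(15), 78)
pivot [[0.62557446 0.23378484 0.17      ]] [[0.62612131 0.23448127 0.17      ]]
top [[265.07736 186.08781]
 [323.8497  175.2929 ]
 [335.64542 239.51408]
 [276.87308 250.309  ]]
scene [[183.10977 214.01219]
 [189.0122  160.89024]
 [244.00003 167.00002]
 [238.0976  220.12196]]
```

View pics/pt.png

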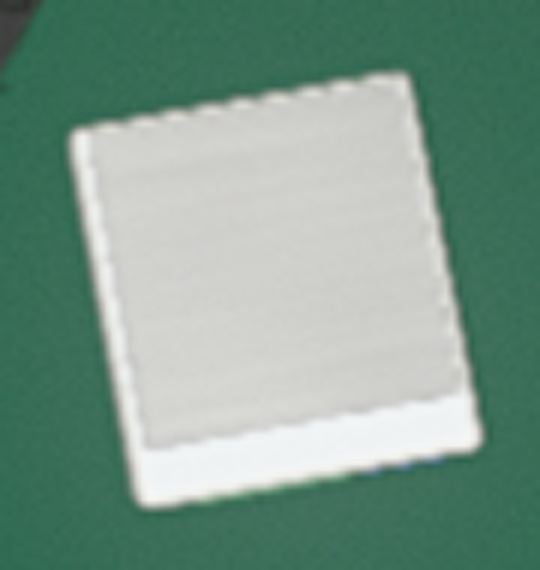

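View pics/ps.png

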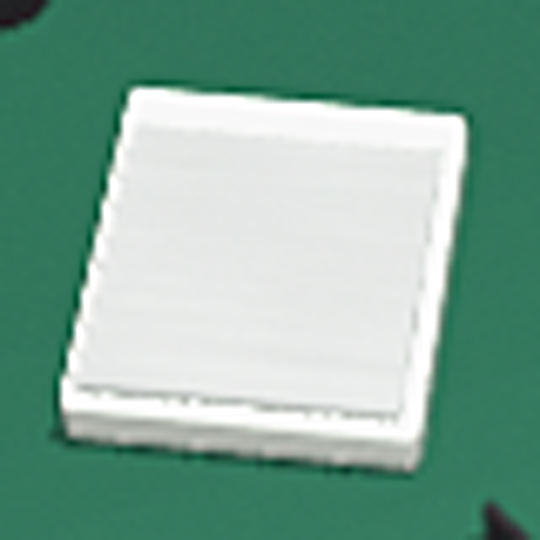

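Run:
```python
from h import *
from workcell import bot
print([a for a in dir(bot) if a[0]!='_'],bot.tip_extent)
st=sensors.observe();M=R.from_euler('xyz',st['tool_rot']).as_matrix();print(M.round(3))
ct=np.array([(92,128),(405,78),(463,390),(150,447)])/6+[255,165]
cs=np.array([(137,128),(442,150),(402,415),(80,387)])/6.75+[175,150]
for n,c in(('top',ct),('scene',cs)):
    P=plane(n,c,.05);print(n,P[:,:2].round(4).tolist(),P.mean(0),[np.linalg.norm(P[i]-P[i-1]) for i in range(4)])
print(plane('top',[(98,246),(168,294)],.15))
```

```text
['IKError', 'tip_extent'] 0.008
[[-0.     0.222 -0.975]
 [ 0.001 -0.975 -0.222]
 [-1.    -0.001  0.   ]]
top [[0.602, -0.0672], [0.6294, -0.23], [0.4677, -0.2577], [0.4374, -0.0972]] [ 0.53414057 -0.16303031  0.05      ] [np.float64(0.16734134844908458), np.float64(0.1651194766816104), np.float64(0.16402199565031805), np.float64(0.16334480427142795)]
scene [[0.4753, -0.2495], [0.4427, -0.0933], [0.6014, -0.0627], [0.6321, -0.2194]] [ 0.53786318 -0.15623595  0.05      ] [np.float64(0.15969132996819732), np.float64(0.15960766281353442), np.float64(0.16158542990288383), np.float64(0.15976218803010545)]
[[0.41638926 0.42025896 0.15      ]
 [0.28537019 0.22042117 0.15      ]]
```

```bash
cat >> h.py <<'E'
def tgt(pos,jaw=None):
    st=sensors.observe();M=R.from_euler('xyz',st['tool_rot']).as_matrix()
    d=M.T@(np.array(pos)-st['position'])*100
    cur=np.arctan2(M[1,1],M[0,1]); tw=0 if jaw is None else -((jaw-cur+np.pi)%(2*np.pi)-np.pi)
    return dict(dx=d[0].round(2),dy=d[1].round(2),dz=d[2].round(2),twist=round(tw,3),jaw=round(cur,3),clock=st['clock'])
def wp():
    st=sensors.observe();print(st['clock'].__round__(2),st['position'].round(4),st['force'].round(1),round(st['grip_width'],4),st['qpos'].round(2))
E
python3 -c "
from h import *
print(tgt([.5,-.25,.30],-1.195))"
```

```text
{'dx': np.float64(-6.09), 'dy': np.float64(-27.01), 'dz': np.float64(-43.21), 'twist': np.float64(-0.152), 'jaw': np.float64(-1.347), 'clock': 0.1}
```

arm_command --commands '[{"dx": -6, "dy": -27, "dz": -43, "twist": -0.15}, {"dx": -6, "dy": -27, "dz": -43, "twist": -0.15}, {"dx": -6, "dy": -27, "dz": -43, "twist": -0.15}, {"dx": -6, "dy": -27, "dz": -43, "twist": -0.15}, {"dx": -6, "dy": -27, "dz": -43, "twist": -0.15}, {"dx": -6, "dy": -27, "dz": -43, "twist": -0.15}, {"dx": -6, "dy": -27, "dz": -43, "twist": -0.15}, {"dx": -6, "dy": -27, "dz": -43, "twist": -0.15}, {"dx": -6, "dy": -27, "dz": -43, "twist": -0.15}, {"dx": -6, "dy": -27, "dz": -43, "twist": -0.15}, {"dx": -6, "dy": -27, "dz": -43, "twist": -0.15}, {"dx": -6, "dy": -27, "dz": -43, "twist": -0.15}]' --grip -1

```text
clock: 1.1
position: [0.491, -0.2567, 0.2979]
tool_rot: [-1.477, 1.57, 2.038]
force: [0.6, -0.3, -0.1]
grip_width: 0.0852
```

```bash
python3 -c "
from h import *
wp();print(tgt([.541,.200,.30],-1.195))"
```

```text
1.1 [ 0.491  -0.2567  0.2979] [ 0.6 -0.3 -0.1] 0.0852 [ 0.55  0.36 -0.24  1.71  0.09  1.09 -0.91]
{'dx': np.float64(-0.17), 'dy': np.float64(-40.7), 'dz': np.float64(-21.33), 'twist': np.float64(-0.002), 'jaw': np.float64(-1.197), 'clock': 1.1}
```

arm_command --commands '[{"dx": 0, "dy": -40.7, "dz": -21.3}, {"dx": 0, "dy": -40.7, "dz": -21.3}, {"dx": 0, "dy": -40.7, "dz": -21.3}, {"dx": 0, "dy": -40.7, "dz": -21.3}, {"dx": 0, "dy": -40.7, "dz": -21.3}, {"dx": 0, "dy": -40.7, "dz": -21.3}, {"dx": 0, "dy": -40.7, "dz": -21.3}, {"dx": 0, "dy": -40.7, "dz": -21.3}, {"dx": 0, "dy": -40.7, "dz": -21.3}, {"dx": 0, "dy": -40.7, "dz": -21.3}, {"dx": 0, "dy": -40.7, "dz": -21.3}, {"dx": 0, "dy": -40.7, "dz": -21.3}]'

```text
validation failed for argument at $.co...
```

```bash
python3 -c "
from h import *
wp();print(tgt([.541,.200,.186],-1.195))
for n in('scene','top'):
  im=imaging.grab_frame(n);c=im[140:260,250:400] if n=='scene' else im[130:250,110:260]
  cv2.imwrite(f'pics/{n}1.png',cv2.resize(c,(600,480),interpolation=cv2.INTER_CUBIC)[:,:,::-1])
"
```

```text
1.1 [ 0.491  -0.2567  0.2979] [ 0.6 -0.3 -0.1] 0.0852 [ 0.55  0.36 -0.24  1.71  0.09  1.09 -0.91]
{'dx': np.float64(11.23), 'dy': np.float64(-40.69), 'dz': np.float64(-21.33), 'twist': np.float64(-0.002), 'jaw': np.float64(-1.197), 'clock': 1.1}
```

View pics/scene1.png

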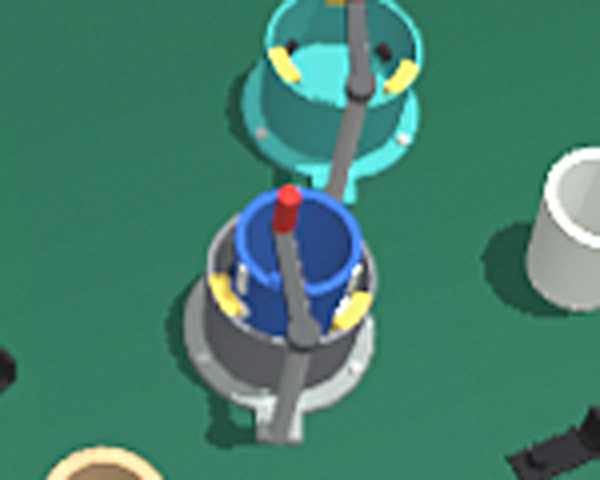

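The keeper knob on the grey holder is at scene pixel (322,192). The other red knob, near the top edge, belongs to the turquoise holder. The move was refused because it left out the twist, so I'm resending it.

arm_command --commands '[{"dx": 0, "dy": -40.7, "dz": -21.3, "twist": 0}, {"dx": 0, "dy": -40.7, "dz": -21.3, "twist": 0}, {"dx": 0, "dy": -40.7, "dz": -21.3, "twist": 0}, {"dx": 0, "dy": -40.7, "dz": -21.3, "twist": 0}, {"dx": 0, "dy": -40.7, "dz": -21.3, "twist": 0}, {"dx": 0, "dy": -40.7, "dz": -21.3, "twist": 0}, {"dx": 0, "dy": -40.7, "dz": -21.3, "twist": 0}, {"dx": 0, "dy": -40.7, "dz": -21.3, "twist": 0}, {"dx": 0, "dy": -40.7, "dz": -21.3, "twist": 0}, {"dx": 0, "dy": -40.7, "dz": -21.3, "twist": 0}, {"dx": 0, "dy": -40.7, "dz": -21.3, "twist": 0}, {"dx": 0, "dy": -40.7, "dz": -21.3, "twist": 0}]'

```text
clock: 2.2
position: [0.5392, 0.2117, 0.2992]
tool_rot: [-2.117, 1.565, 1.413]
force: [-0.9, 1.1, -0.9]
grip_width: 0.0854
```

```bash
python3 -c "
from h import *
wp();print(tgt([.541,.200,.186],-1.195))
for n in('scene','top'):
  im=imaging.grab_frame(n);c=im[140:260,250:400] if n=='scene' else im[130:250,110:260]
  cv2.imwrite(f'pics/{n}2.png',cv2.resize(c,(600,480),interpolation=cv2.INTER_CUBIC)[:,:,::-1])
"
```

```text
2.2 [0.5392 0.2117 0.2992] [-0.9  1.1 -0.9] 0.0854 [-0.17  0.41 -0.42  1.64  0.18  1.12 -1.82]
{'dx': np.float64(11.32), 'dy': np.float64(1.22), 'dz': np.float64(0.31), 'twist': np.float64(0.013), 'jaw': np.float64(-1.182), 'clock': 2.2}
```

View pics/scene2.png

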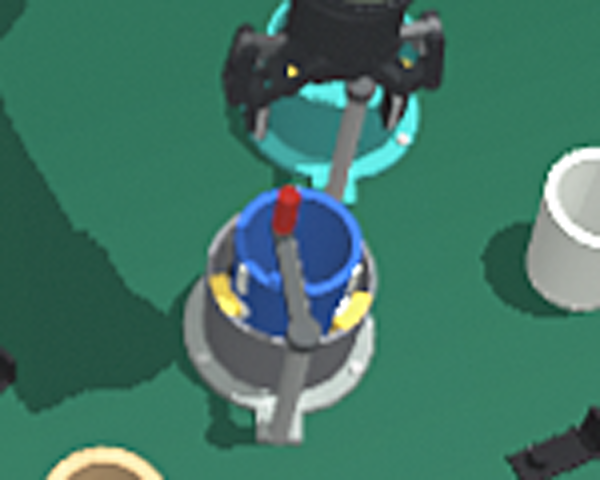

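arm_command --commands '[{"dx": 2, "dy": 1.2, "dz": 0.3, "twist": 0.01}, {"dx": 4, "dy": 1.2, "dz": 0.3, "twist": 0.01}, {"dx": 6, "dy": 1.2, "dz": 0.3, "twist": 0.01}, {"dx": 8, "dy": 1.2, "dz": 0.3, "twist": 0.01}, {"dx": 9.5, "dy": 1.2, "dz": 0.3, "twist": 0.01}, {"dx": 10.6, "dy": 1.2, "dz": 0.3, "twist": 0.01}, {"dx": 11.2, "dy": 1.2, "dz": 0.3, "twist": 0.01}, {"dx": 11.2, "dy": 1.2, "dz": 0.3, "twist": 0.01}]'

```text
clock: 2.97
position: [0.5412, 0.1945, 0.186]
tool_rot: [-1.731, 1.568, 1.786]
force: [-0.4, -0.2, 0.0]
grip_width: 0.0856
```

```bash
python3 -c "
from h import *
wp();print(tgt([.541,.200,.186],-1.195))
for n in('scene','top'):
  im=imaging.grab_frame(n);c=im[140:260,250:400] if n=='scene' else im[130:250,110:260]
  cv2.imwrite(f'pics/{n}3.png',cv2.resize(c,(600,480),interpolation=cv2.INTER_CUBIC)[:,:,::-1])
"
```

```text
2.97 [0.5412 0.1945 0.186 ] [-0.4 -0.2  0. ] 0.0856 [-0.17  0.53 -0.39  1.77  0.24  0.89 -1.86]
{'dx': np.float64(0.0), 'dy': np.float64(-0.52), 'dz': np.float64(-0.18), 'twist': np.float64(-0.0), 'jaw': np.float64(-1.195), 'clock': 2.9667}
```

View pics/scene3.png

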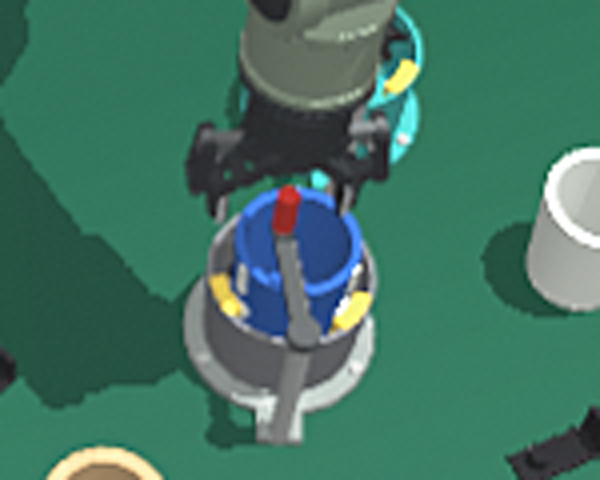

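arm_command --commands '[{"dx": 0, "dy": -0.5, "dz": -0.2, "twist": 0}, {"dx": 0, "dy": -0.5, "dz": -0.2, "twist": 0}, {"dx": 0, "dy": -0.5, "dz": -0.2, "twist": 0}, {"dx": 0, "dy": -0.5, "dz": -0.2, "twist": 0}, {"dx": 0, "dy": -0.5, "dz": -0.2, "twist": 0}, {"dx": 0, "dy": -0.5, "dz": -0.2, "twist": 0}, {"dx": 0, "dy": -0.5, "dz": -0.2, "twist": 0}, {"dx": 0, "dy": -0.5, "dz": -0.2, "twist": 0}]' --grip 0.45 --squeeze 20

```text
clock: 3.73
position: [0.5418, 0.2004, 0.1875]
tool_rot: [-2.255, 1.567, 1.262]
force: [-0.4, 0.2, 0.2]
grip_width: 0.0234
```

```bash
cat >> h.py <<'E'
def arc(c,angs,z=None):
    st=sensors.observe();M=R.from_euler('xyz',st['tool_rot']).as_matrix();p=st['position'];c=np.array(c)
    for a in angs:
        Q=R.from_euler('z',a).as_matrix(); q=Q@np.r_[p[:2]-c,0]; q=np.r_[c,0]+q; q[2]=p[2] if z is None else z
        d=M.T@(q-p)*100; print(d.round(2),round(-a,3))
E
python3 -c "
from h import *
wp();print(tgt([.541,.200,.186],-1.195))
im=imaging.grab_frame('scene');c=im[140:260,250:400]
cv2.imwrite(f'pics/scene4.png',cv2.resize(c,(600,480),interpolation=cv2.INTER_CUBIC)[:,:,::-1])
p=sensors.observe()['position'][:2]-[.626,.234];print(np.hypot(*p),np.arctan2(p[1],p[0]))
arc([.626,.234],np.arange(1,13)*.11)
"
```

```text
3.73 [0.5418 0.2004 0.1875] [-0.4  0.2  0.2] 0.0234 [-0.18  0.53 -0.39  1.77  0.24  0.89 -1.87]
{'dx': np.float64(0.15), 'dy': np.float64(0.01), 'dz': np.float64(0.09), 'twist': np.float64(-0.0), 'jaw': np.float64(-1.195), 'clock': 3.7333}
0.0906304033164575 -2.7627489722059737
[-0.    0.99 -0.06] -0.11
[-0.01  1.98 -0.22] -0.22
[-0.01  2.94 -0.5 ] -0.33
[-0.01  3.86 -0.88] -0.44
[-0.01  4.73 -1.35] -0.55
[-0.01  5.55 -1.92] -0.66
[-0.01  6.3  -2.58] -0.77
[-0.01  6.97 -3.31] -0.88
[-0.01  7.56 -4.11] -0.99
[-0.01  8.06 -4.98] -1.1
[-0.01  8.46 -5.89] -1.21
[-0.01  8.76 -6.84] -1.32
```

View pics/scene4.png

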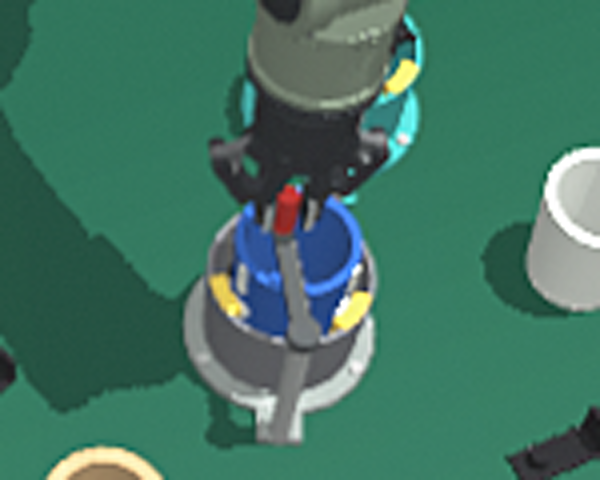

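arm_command --commands '[{"dx": 0, "dy": 1.0, "dz": -0.05, "twist": -0.11}, {"dx": 0, "dy": 2.0, "dz": -0.2, "twist": -0.22}, {"dx": 0, "dy": 2.95, "dz": -0.5, "twist": -0.33}, {"dx": 0, "dy": 3.85, "dz": -0.9, "twist": -0.44}, {"dx": 0, "dy": 4.75, "dz": -1.35, "twist": -0.55}, {"dx": 0, "dy": 5.55, "dz": -1.9, "twist": -0.66}, {"dx": 0, "dy": 6.3, "dz": -2.6, "twist": -0.77}, {"dx": 0, "dy": 6.95, "dz": -3.3, "twist": -0.88}, {"dx": 0, "dy": 7.55, "dz": -4.1, "twist": -0.99}, {"dx": 0, "dy": 8.05, "dz": -5.0, "twist": -1.1}, {"dx": 0, "dy": 8.45, "dz": -5.9, "twist": -1.21}, {"dx": 0, "dy": 8.45, "dz": -5.9, "twist": -1.21}]'

```text
clock: 4.78
position: [0.6289, 0.1428, 0.1869]
tool_rot: [2.851, 1.566, 1.299]
force: [0.4, -0.7, -0.4]
grip_width: 0.0234
```

```bash
python3 -c "
from h import *
wp()
im=imaging.grab_frame('scene');c=im[140:260,250:400]
cv2.imwrite(f'pics/scene5.png',cv2.resize(c,(600,480),interpolation=cv2.INTER_CUBIC)[:,:,::-1])
p=sensors.observe()['position'][:2]-[.626,.234];print(np.hypot(*p),np.arctan2(p[1],p[0]),tgt([.541,.2,.186]))
arc([.626,.234],np.arange(1,9)*.05)
"
```

```text
4.78 [0.6289 0.1428 0.1869] [ 0.4 -0.7 -0.4] 0.0234 [ 0.1   0.68 -0.66  1.57  0.46  1.04 -0.66]
0.09078104064045622 -1.5499012599154458 {'dx': np.float64(0.11), 'dy': np.float64(-8.62), 'dz': np.float64(-5.78), 'twist': 0, 'jaw': np.float64(0.012), 'clock': 4.8333}
[ 0.    0.45 -0.02] -0.05
[ 0.    0.91 -0.05] -0.1
[ 0.    1.36 -0.11] -0.15
[ 0.   1.8 -0.2] -0.2
[ 0.    2.24 -0.3 ] -0.25
[ 0.    2.68 -0.43] -0.3
[ 0.    3.11 -0.58] -0.35
[ 0.01  3.53 -0.75] -0.4
```

View pics/scene5.png

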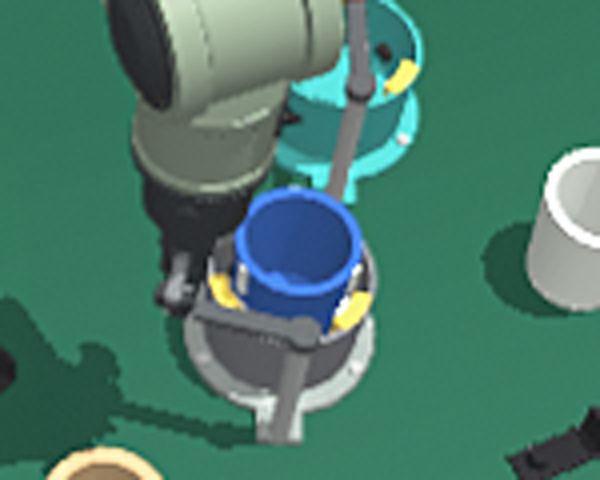

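arm_command --commands '[{"dx": 0, "dy": 0.45, "dz": 0, "twist": -0.05}, {"dx": 0, "dy": 0.9, "dz": -0.05, "twist": -0.1}, {"dx": 0, "dy": 1.35, "dz": -0.1, "twist": -0.15}, {"dx": 0, "dy": 1.8, "dz": -0.2, "twist": -0.2}, {"dx": 0, "dy": 2.25, "dz": -0.3, "twist": -0.25}, {"dx": 0, "dy": 2.5, "dz": -0.35, "twist": -0.28}, {"dx": 0, "dy": 2.5, "dz": -0.35, "twist": -0.28}, {"dx": 0, "dy": 2.5, "dz": -0.35, "twist": -0.28}]'

```text
clock: 5.5
position: [0.6523, 0.1472, 0.1869]
tool_rot: [2.765, 1.567, 1.483]
force: [-0.1, -0.6, -0.2]
grip_width: 0.0234
```

```bash
python3 -c "
from h import *
wp()
p=sensors.observe()['position'][:2]-[.626,.234];print(np.hypot(*p),np.arctan2(p[1],p[0]))
arc([.626,.234],np.arange(1,5)*.02)
"
```

```text
5.5 [0.6523 0.1472 0.1869] [-0.1 -0.6 -0.2] 0.0234 [ 0.12  0.73 -0.71  1.5   0.51  1.1  -0.41]
0.09071684763512856 -1.2764632649286511
[ 0.    0.18 -0.  ] -0.02
[ 0.    0.36 -0.01] -0.04
[ 0.    0.54 -0.02] -0.06
[ 0.    0.72 -0.03] -0.08
```

Now I'll creep forward in small steps until the stop can be felt.

arm_command --commands '[{"dx": 0, "dy": 0.15, "dz": 0, "twist": -0.02}, {"dx": 0, "dy": 0.3, "dz": 0, "twist": -0.03}, {"dx": 0, "dy": 0.3, "dz": 0, "twist": -0.03}, {"dx": 0, "dy": 0.3, "dz": 0, "twist": -0.03}]'

```text
clock: 5.83
position: [0.6552, 0.1481, 0.1869]
tool_rot: [2.709, 1.566, 1.456]
force: [-0.9, -0.1, 0.2]
grip_width: 0.0234
```

arm_command --commands '[{"dx": 0, "dy": 0.1, "dz": 0, "twist": -0.01}, {"dx": 0, "dy": 0.2, "dz": 0, "twist": -0.02}, {"dx": 0, "dy": 0.2, "dz": 0, "twist": -0.02}]'

```text
clock: 6.08
position: [0.6564, 0.1487, 0.1868]
tool_rot: [-3.121, 1.567, 1.931]
force: [-6.9, -2.7, 4.0]
grip_width: 0.0237
```

```bash
python3 -c "
from h import *
wp()
p=sensors.observe()['position'][:2]-[.626,.234];print(np.hypot(*p),np.arctan2(p[1],p[0]))
"
```

```text
6.08 [0.6564 0.1487 0.1868] [-6.9 -2.7  4. ] 0.0237 [ 0.12  0.74 -0.72  1.48  0.52  1.11 -0.36]
0.09057238603026513 -1.2290897909303702
```

arm_command --commands '[{"dx": 0, "dy": -0.25, "dz": 0, "twist": 0}, {"dx": 0, "dy": -0.25, "dz": 0, "twist": 0}, {"dx": -2, "dy": -0.25, "dz": 0, "twist": 0}, {"dx": -4, "dy": -0.25, "dz": 0, "twist": 0}, {"dx": -6, "dy": -0.25, "dz": 0, "twist": 0}, {"dx": -8, "dy": -0.25, "dz": 0, "twist": 0}, {"dx": -9, "dy": -0.25, "dz": 0, "twist": 0}]'

```text
clock: 6.67
position: [0.6547, 0.1478, 0.2793]
tool_rot: [2.537, 1.566, 1.305]
force: [0.1, 1.0, 0.6]
grip_width: 0.0232
```

```bash
python3 -c "
from h import *
wp()
a=2.31;print(tgt([.531+.046*np.cos(a),.2125+.046*np.sin(a),.26],-.83))
"
```

```text
6.67 [0.6547 0.1478 0.2793] [0.1 1.  0.6] 0.0232 [ 0.14  0.66 -0.76  1.39  0.45  1.27 -0.31]
{'dx': np.float64(1.96), 'dy': np.float64(-11.31), 'dz': np.float64(-14.45), 'twist': np.float64(1.169), 'jaw': np.float64(0.339), 'clock': 6.6667}
```

```bash
python3 -c "
from h import *
s=imaging.grab_frame('scene');t=imaging.grab_frame('top')
cv2.imwrite('pics/sf6.png',s[:,:,::-1]);cv2.imwrite('pics/tf6.png',t[:,:,::-1])
a=cv2.resize(s[140:260,250:370],(400,400),interpolation=cv2.INTER_CUBIC);b=cv2.resize(t[130:250,110:230],(400,400),interpolation=cv2.INTER_CUBIC)
cv2.imwrite('pics/both6.png',np.hstack([a,b])[:,:,::-1])
"
```

```text
(no output)
```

View pics/both6.png

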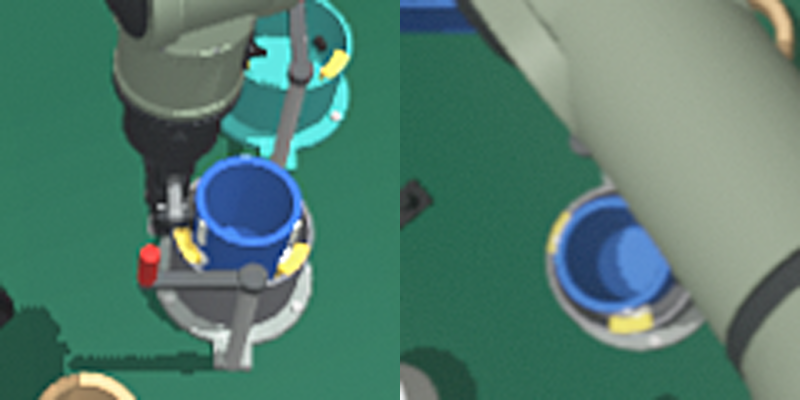

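```bash
python3 -c "
from h import *
s=cv2.imread('pics/sf6.png')[:,:,::-1].copy()
h=cv2.cvtColor(s,cv2.COLOR_RGB2HSV)
r=h[180:225,300:350];print((r[...,2][(r[...,0]>103)&(r[...,0]<125)&(r[...,1]>120)]).size)
m=np.zeros(h.shape[:2],bool);m[180:218,300:350]=(r[:38,:,0]>103)&(r[:38,:,0]<125)&(r[:38,:,2]>175)&(r[:38,:,1]>100)
m=big(m);ys,xs=np.nonzero(m);P=plane('scene',np.c_[xs,ys],.145)
print(circ(P))
v=cv2.cvtColor(s,cv2.COLOR_RGB2BGR).copy();v[m]=(0,0,255)
vv=np.hstack([cv2.resize(q[180:230,295:355],(400,333),interpolation=cv2.INTER_NEAREST) for q in(s[:,:,::-1],v)])
cv2.imwrite('pics/rm.png',vv)
"
```

```text
877
(array([0.53196142, 0.2126147 ]), np.float64(0.045880646461688906), np.int64(120), 242)
```

View pics/rm.png

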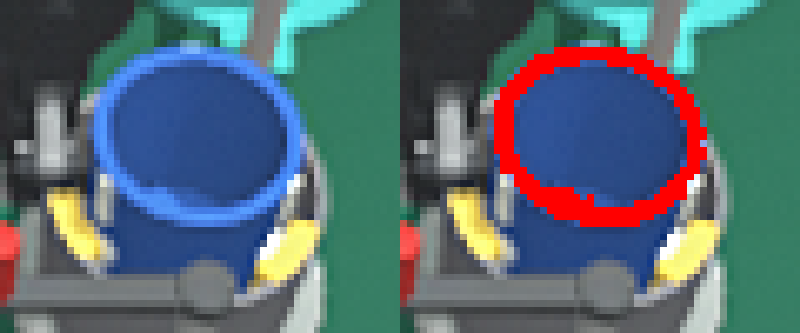

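```bash
python3 -c "
from h import *
print(tgt([.5007,.2462,.24],-.82))
"
```

```text
{'dx': np.float64(3.86), 'dy': np.float64(-11.26), 'dz': np.float64(-14.39), 'twist': np.float64(1.159), 'jaw': np.float64(0.339), 'clock': 6.7667}
```

arm_command --commands '[{"dx": 0, "dy": -1.6, "dz": -2, "twist": 0.1}, {"dx": 0, "dy": -3.2, "dz": -4.1, "twist": 0.2}, {"dx": 1, "dy": -4.8, "dz": -6.2, "twist": 0.32}, {"dx": 2, "dy": -6.4, "dz": -8.2, "twist": 0.44}, {"dx": 3, "dy": -8, "dz": -10.3, "twist": 0.56}, {"dx": 3.9, "dy": -9.6, "dz": -12.3, "twist": 0.68}, {"dx": 3.9, "dy": -11.3, "dz": -14.4, "twist": 0.8}, {"dx": 3.9, "dy": -11.3, "dz": -14.4, "twist": 0.92}, {"dx": 3.9, "dy": -11.3, "dz": -14.4, "twist": 1.04}, {"dx": 3.9, "dy": -11.3, "dz": -14.4, "twist": 1.16}, {"dx": 3.9, "dy": -11.3, "dz": -14.4, "twist": 1.16}, {"dx": 3.9, "dy": -11.3, "dz": -14.4, "twist": 1.16}]' --grip 0

```text
clock: 7.77
position: [0.5, 0.246, 0.2388]
tool_rot: [-2.478, 1.567, 1.417]
force: [0.2, 1.2, 0.6]
grip_width: 0.0424
```

```bash
python3 -c "
from h import *
wp();print(tgt([.5007,.2462,.121],-.82))
"
```

```text
7.77 [0.5    0.246  0.2388] [0.2 1.2 0.6] 0.0424 [-0.16  0.46 -0.54  1.76  0.27  0.99 -1.63]
{'dx': np.float64(11.78), 'dy': np.float64(0.06), 'dz': np.float64(-0.03), 'twist': np.float64(0.003), 'jaw': np.float64(-0.817), 'clock': 7.7667}
```

arm_command --commands '[{"dx": 2, "dy": 0.05, "dz": 0, "twist": 0}, {"dx": 4, "dy": 0.05, "dz": 0, "twist": 0}, {"dx": 6, "dy": 0.05, "dz": 0, "twist": 0}, {"dx": 7.5, "dy": 0.05, "dz": 0, "twist": 0}, {"dx": 9, "dy": 0.05, "dz": 0, "twist": 0}, {"dx": 10, "dy": 0.05, "dz": 0, "twist": 0}, {"dx": 11, "dy": 0.05, "dz": 0, "twist": 0}, {"dx": 11.7, "dy": 0.05, "dz": 0, "twist": 0}, {"dx": 11.7, "dy": 0.05, "dz": 0, "twist": 0}, {"dx": 11.7, "dy": 0.05, "dz": 0, "twist": 0}]'

```text
clock: 8.6
position: [0.5004, 0.2461, 0.1219]
tool_rot: [-2.433, 1.567, 1.463]
force: [0.0, 0.0, 0.3]
grip_width: 0.0429
```

```bash
python3 -c "
from h import *
wp();print(tgt([.5007,.2462,.121],-.82))
s=imaging.grab_frame('scene')
cv2.imwrite('pics/s7.png',cv2.resize(s[140:260,270:390],(600,600),interpolation=cv2.INTER_CUBIC)[:,:,::-1])
"
```

```text
8.6 [0.5004 0.2461 0.1219] [0.  0.  0.3] 0.0429 [-0.22  0.61 -0.48  1.86  0.39  0.76 -1.72]
{'dx': np.float64(0.09), 'dy': np.float64(0.01), 'dz': np.float64(-0.03), 'twist': np.float64(0.004), 'jaw': np.float64(-0.816), 'clock': 8.6}
```

View pics/s7.png

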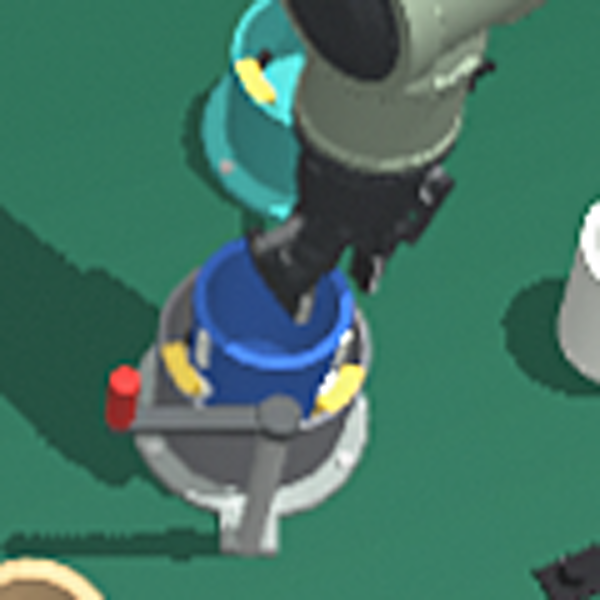

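The jaws straddle the far rim of the blue tub at crop (310,290), with one finger inside and one outside. Next I close them.

arm_command --commands '[{"dx": 0, "dy": 0, "dz": 0, "twist": 0}, {"dx": 0, "dy": 0, "dz": 0, "twist": 0}, {"dx": 0, "dy": 0, "dz": 0, "twist": 0}, {"dx": 0, "dy": 0, "dz": 0, "twist": 0}, {"dx": 0, "dy": 0, "dz": 0, "twist": 0}, {"dx": 0, "dy": 0, "dz": 0, "twist": 0}, {"dx": 0, "dy": 0, "dz": 0, "twist": 0}]' --grip 1 --squeeze 80

```text
clock: 9.23
position: [0.5019, 0.2461, 0.1236]
tool_rot: [-3.138, 1.565, 0.759]
force: [1.0, -2.1, 15.6]
grip_width: 0.0073
```

```bash
python3 -c "
from h import *
wp()
arc([.532,.2126],np.arange(1,11)*.08)
"
```

```text
9.23 [0.5019 0.2461 0.1236] [ 1.  -2.1 15.6] 0.0073 [-0.22  0.61 -0.48  1.86  0.39  0.76 -1.72]
[-0.    0.01  0.36] -0.08
[-0.    0.04  0.72] -0.16
[-0.01  0.1   1.07] -0.24
[-0.01  0.2   1.42] -0.32
[-0.01  0.31  1.76] -0.4
[-0.01  0.46  2.09] -0.48
[-0.01  0.63  2.41] -0.56
[-0.02  0.83  2.71] -0.64
[-0.02  1.05  2.99] -0.72
[-0.02  1.29  3.26] -0.8
```

arm_command --commands '[{"dx": 0, "dy": 0, "dz": 0.35, "twist": -0.08}, {"dx": 0, "dy": 0.05, "dz": 0.7, "twist": -0.16}, {"dx": 0, "dy": 0.1, "dz": 1.05, "twist": -0.24}, {"dx": 0, "dy": 0.2, "dz": 1.4, "twist": -0.32}, {"dx": 0, "dy": 0.2, "dz": 1.4, "twist": -0.32}]'

```text
clock: 9.65
position: [0.4936, 0.2344, 0.1248]
tool_rot: [2.599, 1.564, 0.537]
force: [-4.8, -3.3, 19.2]
grip_width: 0.0072
```

```bash
python3 -c "
from h import *
wp();print(sensors.observe()['moment'].round(2))
arc([.532,.2126],np.arange(1,8)*.08)
"
```

```text
9.65 [0.4936 0.2344 0.1248] [-4.8 -3.3 19.2] 0.0072 [-0.14  0.6  -0.56  1.89  0.45  0.77 -1.45]
[-1.67 -0.12 -0.24]
[-0.    0.01  0.35] -0.08
[-0.    0.04  0.71] -0.16
[-0.01  0.1   1.05] -0.24
[-0.01  0.19  1.4 ] -0.32
[-0.01  0.31  1.73] -0.4
[-0.01  0.45  2.05] -0.48
[-0.01  0.62  2.36] -0.56
```

arm_command --commands '[{"dx": -0.1, "dy": 0, "dz": 0.35, "twist": -0.08}, {"dx": -0.1, "dy": 0.05, "dz": 0.7, "twist": -0.16}, {"dx": -0.15, "dy": 0.1, "dz": 1.05, "twist": -0.24}, {"dx": -0.15, "dy": 0.2, "dz": 1.4, "twist": -0.32}, {"dx": -0.15, "dy": 0.2, "dz": 1.4, "twist": -0.32}]'

```text
clock: 10.07
position: [0.4892, 0.2214, 0.1272]
tool_rot: [2.314, 1.562, 0.577]
force: [-2.9, 0.4, 11.7]
grip_width: 0.0071
```

```bash
python3 -c "
from h import *
wp();print(sensors.observe()['moment'].round(2),tgt([.5,.2,.2]))
arc([.532,.2126],np.arange(1,8)*.08)
s=imaging.grab_frame('scene')
cv2.imwrite('pics/s8.png',cv2.resize(s[140:260,270:390],(600,600),interpolation=cv2.INTER_CUBIC)[:,:,::-1])
"
```

```text
10.07 [0.4892 0.2214 0.1272] [-2.9  0.4 11.7] 0.0071 [-0.06  0.61 -0.65  1.91  0.51  0.78 -1.16]
[ 0.05 -0.17 -0.36] {'dx': np.float64(-7.28), 'dy': np.float64(1.47), 'dz': np.float64(1.89), 'twist': 0, 'jaw': np.float64(-0.167), 'clock': 10.0667}
[-0.    0.    0.35] -0.08
[-0.    0.03  0.7 ] -0.16
[-0.01  0.09  1.04] -0.24
[-0.01  0.17  1.38] -0.32
[-0.01  0.28  1.71] -0.4
[-0.01  0.42  2.03] -0.48
[-0.01  0.58  2.34] -0.56
```

View pics/s8.png

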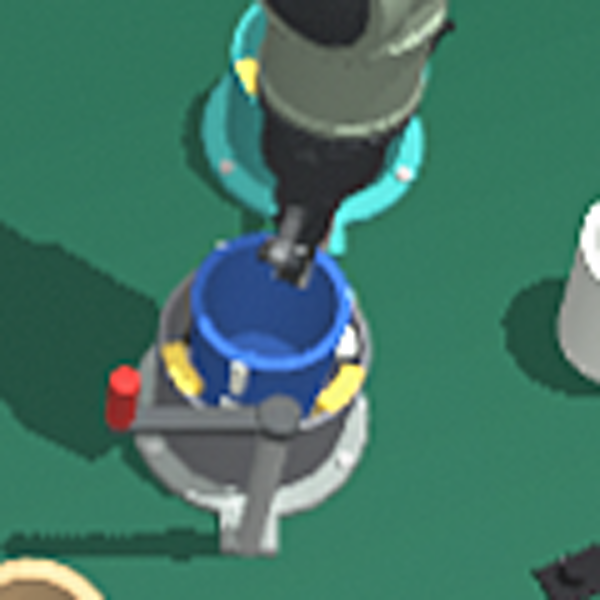

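arm_command --commands '[{"dx": -0.05, "dy": 0, "dz": 0.35, "twist": -0.08}, {"dx": -0.1, "dy": 0.05, "dz": 0.7, "twist": -0.16}, {"dx": -0.1, "dy": 0.08, "dz": 0.95, "twist": -0.22}, {"dx": -0.1, "dy": 0.08, "dz": 0.95, "twist": -0.22}]'

```text
clock: 10.45
position: [0.4889, 0.2116, 0.1285]
tool_rot: [2.058, 1.561, 0.539]
force: [2.8, -0.5, -1.5]
grip_width: 0.0067
```

arm_command --commands '[{"dx": -0.3, "dy": 0, "dz": 0, "twist": 0}, {"dx": -0.6, "dy": 0, "dz": 0, "twist": 0}, {"dx": -1.0, "dy": 0, "dz": 0, "twist": 0}, {"dx": -1.5, "dy": 0, "dz": 0, "twist": 0}, {"dx": -1.5, "dy": 0, "dz": 0, "twist": 0}]'

```text
clock: 10.87
position: [0.4893, 0.2119, 0.1447]
tool_rot: [2.023, 1.56, 0.504]
force: [3.3, 0.3, 1.6]
grip_width: 0.0068
```

```bash
python3 -c "
from h import *
wp();print(sensors.observe()['moment'].round(2),tgt([.5,.2,.2]))
s=imaging.grab_frame('scene')
cv2.imwrite('pics/s9.png',cv2.resize(s[140:260,270:390],(600,600),interpolation=cv2.INTER_CUBIC)[:,:,::-1])
"
```

```text
10.87 [0.4893 0.2119 0.1447] [3.3 0.3 1.6] 0.0068 [ 0.01  0.59 -0.72  1.91  0.53  0.83 -0.95]
[ 0.06 -0.51  0.03] {'dx': np.float64(-5.52), 'dy': np.float64(1.07), 'dz': np.float64(1.22), 'twist': 0, 'jaw': np.float64(0.052), 'clock': 10.8667}
```

View pics/s9.png

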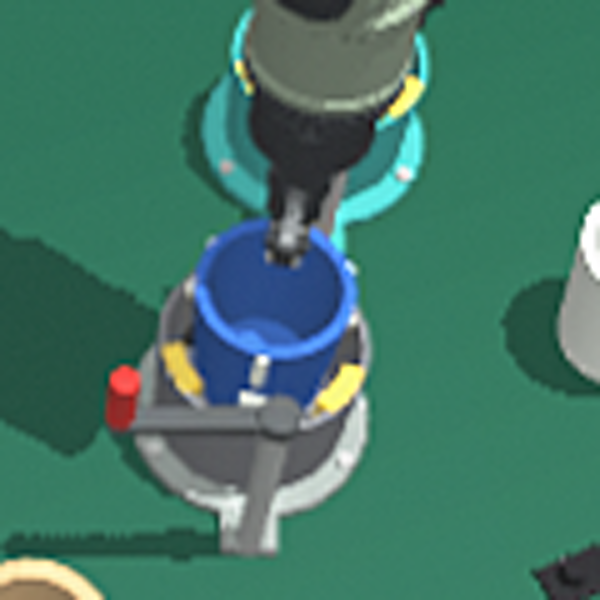

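arm_command --commands '[{"dx": -0.8, "dy": 0, "dz": 0, "twist": 0}, {"dx": -1.6, "dy": 0, "dz": 0, "twist": 0}, {"dx": -2.4, "dy": 0, "dz": 0, "twist": 0}, {"dx": -3.2, "dy": 0, "dz": 0, "twist": 0}, {"dx": -4, "dy": 0, "dz": 0, "twist": 0}, {"dx": -5, "dy": 0, "dz": 0, "twist": 0}, {"dx": -6.2, "dy": 0, "dz": 0, "twist": 0}, {"dx": -7.4, "dy": 0, "dz": 0, "twist": 0}, {"dx": -8.6, "dy": 0, "dz": 0, "twist": 0}, {"dx": -9, "dy": 0, "dz": 0, "twist": 0}, {"dx": -9, "dy": 0, "dz": 0, "twist": 0}]'

```text
clock: 11.83
position: [0.4888, 0.2115, 0.2356]
tool_rot: [1.992, 1.558, 0.472]
force: [-0.5, -0.4, -1.8]
grip_width: 0.0069
```

```bash
python3 -c "
from h import *
wp();print(sensors.observe()['moment'].round(2),tgt([.5,.2,.2]))
s=imaging.grab_frame('scene');t=imaging.grab_frame('top')
cv2.imwrite('pics/sf10.png',s[:,:,::-1])
a=cv2.resize(s[120:260,260:400],(400,400),interpolation=cv2.INTER_CUBIC);b=cv2.resize(t[130:270,110:250],(400,400),interpolation=cv2.INTER_CUBIC)
cv2.imwrite('pics/s10.png',np.hstack([a,b])[:,:,::-1])
"
```

```text
11.83 [0.4888 0.2115 0.2356] [-0.5 -0.4 -1.8] 0.0069 [ 0.07  0.47 -0.8   1.83  0.4   1.   -0.84]
[-0.02  0.1  -0.02] {'dx': np.float64(3.57), 'dy': np.float64(1.02), 'dz': np.float64(1.23), 'twist': 0, 'jaw': np.float64(0.052), 'clock': 11.8333}
```

View pics/s10.png

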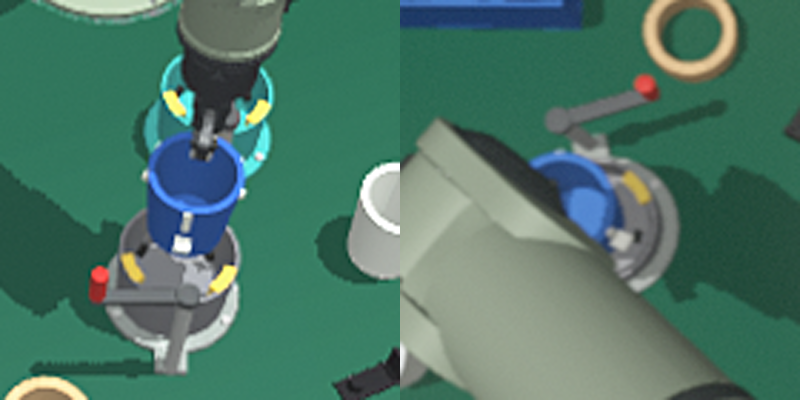

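```bash
python3 -c "
from h import *
s=cv2.imread('pics/sf10.png')[:,:,::-1].copy()
h=cv2.cvtColor(s,cv2.COLOR_RGB2HSV)
y0,y1,x0,x1=160,212,308,350
r=h[y0:y1,x0:x1];m=np.zeros(h.shape[:2],bool);m[y0:y1,x0:x1]=(r[...,0]>103)&(r[...,0]<125)&(r[...,2]>175)&(r[...,1]>100)
m=big(m);ys,xs=np.nonzero(m);P=np.c_[xs,ys]
print(len(P),xs.min(),xs.max(),ys.min(),ys.max())
for z in(.247,.252,.257,.262):print(z,circ(plane('scene',P,z)))
v=s[:,:,::-1].copy();v[m]=(0,0,255);cv2.imwrite('pics/rm2.png',np.hstack([cv2.resize(q[150:220,290:360],(400,400),interpolation=cv2.INTER_NEAREST) for q in(s[:,:,::-1],v)]))
print(tgt([.4895,-.163,.2356],.052))
"
```

```text
209 312 345 167 194
0.247 (array([0.52949757, 0.21123729]), np.float64(0.04646201328309484), np.int64(121), 209)
0.252 (array([0.53317506, 0.21135016]), np.float64(0.046254575231302116), np.int64(121), 209)
0.257 (array([0.53685256, 0.21146303]), np.float64(0.04604713717951603), np.int64(121), 209)
0.262 (array([0.5405288 , 0.21162978]), np.float64(0.045840434932604285), np.int64(123), 209)
{'dx': np.float64(-0.33), 'dy': np.float64(-1.81), 'dz': np.float64(37.37), 'twist': np.float64(-0.0), 'jaw': np.float64(0.052), 'clock': 11.9333}
```

View pics/rm2.png

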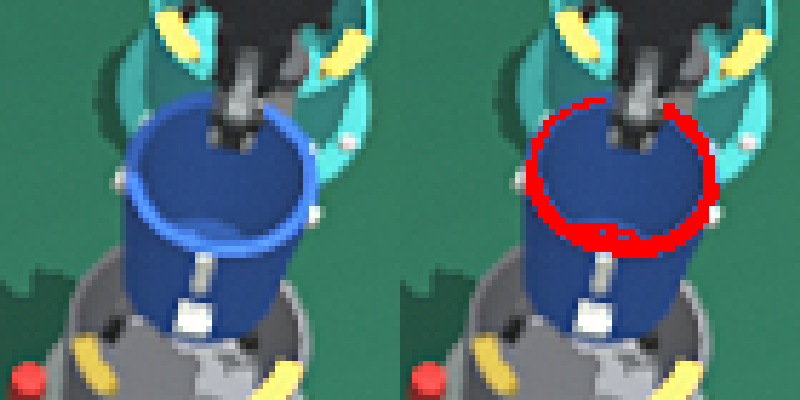

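arm_command --commands '[{"dx": 0, "dy": 0, "dz": 2, "twist": 0}, {"dx": 0, "dy": -0.3, "dz": 5.5, "twist": 0}, {"dx": 0, "dy": -0.5, "dz": 9, "twist": 0}, {"dx": 0, "dy": -0.6, "dz": 12.5, "twist": 0}, {"dx": 0, "dy": -0.8, "dz": 16, "twist": 0}, {"dx": 0, "dy": -1, "dz": 19.5, "twist": 0}, {"dx": -0.3, "dy": -1.2, "dz": 23, "twist": 0}, {"dx": -0.3, "dy": -1.3, "dz": 26.5, "twist": 0}, {"dx": -0.3, "dy": -1.5, "dz": 30, "twist": 0}, {"dx": -0.3, "dy": -1.7, "dz": 33.5, "twist": 0}, {"dx": -0.3, "dy": -1.8, "dz": 36, "twist": 0}, {"dx": -0.3, "dy": -1.85, "dz": 37.3, "twist": 0}]'

```text
clock: 12.93
position: [0.4882, -0.1658, 0.2343]
tool_rot: [2.057, 1.561, 0.534]
force: [-0.7, 0.1, -2.3]
grip_width: 0.0068
```

arm_command --commands '[{"dx": 0, "dy": 0, "dz": 0, "twist": 0}, {"dx": 0, "dy": 0, "dz": 0, "twist": 0}, {"dx": 0, "dy": 0, "dz": 0, "twist": 0}]'

```text
clock: 13.18
position: [0.4882, -0.1644, 0.2341]
tool_rot: [2.138, 1.561, 0.617]
force: [-0.2, -0.2, -1.1]
grip_width: 0.0069
```

```bash
python3 -c "
from h import *
wp();print(tgt([.489,-.162,.18],.052))
s=imaging.grab_frame('scene');t=imaging.grab_frame('top')
cv2.imwrite('pics/sf11.png',s[:,:,::-1])
a=cv2.resize(s[110:250,150:290],(400,400),interpolation=cv2.INTER_CUBIC);b=cv2.resize(t[140:280,230:370],(400,400),interpolation=cv2.INTER_CUBIC)
cv2.imwrite('pics/s11.png',np.hstack([a,b])[:,:,::-1])
"
```

```text
13.18 [ 0.4882 -0.1644  0.2341] [-0.2 -0.2 -1.1] 0.0069 [ 0.78  0.43 -0.75  1.87  0.35  0.97 -0.07]
{'dx': np.float64(5.41), 'dy': np.float64(0.04), 'dz': np.float64(-0.21), 'twist': np.float64(-0.003), 'jaw': np.float64(0.049), 'clock': 13.1833}
```

View pics/s11.png

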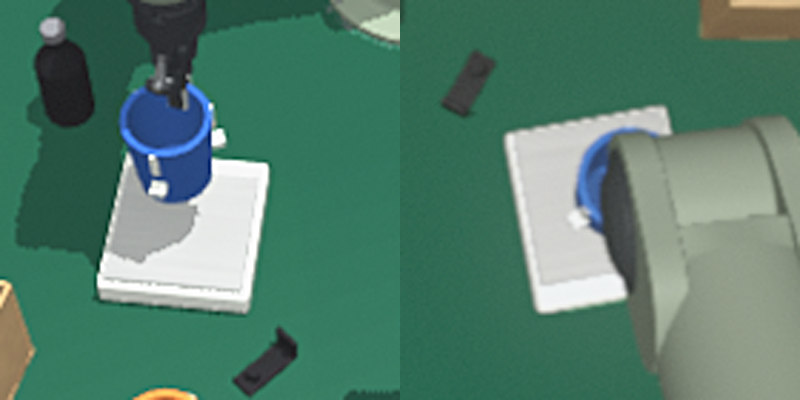

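arm_command --commands '[{"dx": 1.5, "dy": 0.05, "dz": -0.2, "twist": 0}, {"dx": 3, "dy": 0.05, "dz": -0.2, "twist": 0}, {"dx": 4.5, "dy": 0.05, "dz": -0.2, "twist": 0}, {"dx": 5.8, "dy": 0.05, "dz": -0.2, "twist": 0}, {"dx": 6.8, "dy": 0.05, "dz": -0.2, "twist": 0}, {"dx": 7.5, "dy": 0.05, "dz": -0.2, "twist": 0}, {"dx": 8, "dy": 0.05, "dz": -0.2, "twist": 0}, {"dx": 8.2, "dy": 0.05, "dz": -0.2, "twist": 0}, {"dx": 8.2, "dy": 0.05, "dz": -0.2, "twist": 0}]'

```text
clock: 14.03
position: [0.4895, -0.1616, 0.1523]
tool_rot: [2.098, 1.561, 0.578]
force: [0.4, 0.3, -1.7]
grip_width: 0.0068
```

```bash
python3 -c "
from h import *
wp()
s=imaging.grab_frame('scene')
cv2.imwrite('pics/s12.png',cv2.resize(s[120:230,160:270],(600,600),interpolation=cv2.INTER_CUBIC)[:,:,::-1])
"
```

```text
14.03 [ 0.4895 -0.1616  0.1523] [ 0.4  0.3 -1.7] 0.0068 [ 0.71  0.54 -0.68  1.95  0.46  0.8  -0.17]
```

View pics/s12.png

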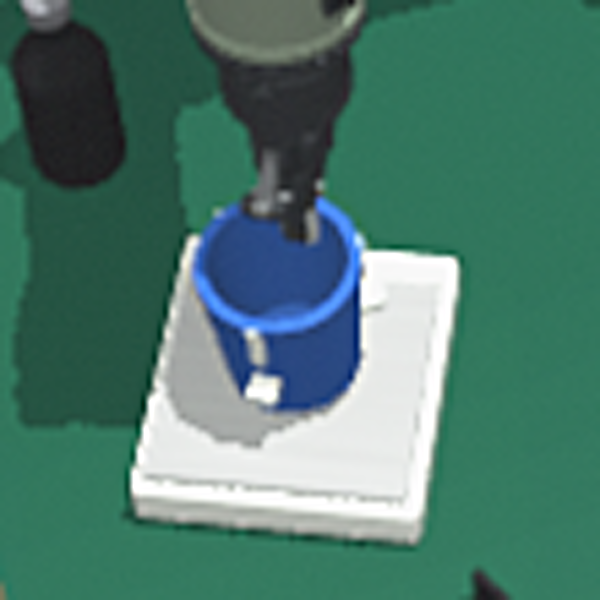

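arm_command --commands '[{"dx": 0.3, "dy": 0, "dz": 0, "twist": 0}, {"dx": 0.5, "dy": 0, "dz": 0, "twist": 0}, {"dx": 0.7, "dy": 0, "dz": 0, "twist": 0}, {"dx": 0.7, "dy": 0, "dz": 0, "twist": 0}]'

```text
clock: 14.42
position: [0.4896, -0.1617, 0.1454]
tool_rot: [2.08, 1.561, 0.559]
force: [0.7, 0.2, -2.4]
grip_width: 0.0068
```

arm_command --commands '[{"dx": 0.1, "dy": 0, "dz": 0, "twist": 0}, {"dx": 0.2, "dy": 0, "dz": 0, "twist": 0}, {"dx": 0.2, "dy": 0, "dz": 0, "twist": 0}]'

```text
clock: 14.67
position: [0.4896, -0.1617, 0.1433]
tool_rot: [2.082, 1.561, 0.562]
force: [-0.4, 0.8, 0.2]
grip_width: 0.0067
```

```bash
python3 -c "
from h import *
wp();s=imaging.grab_frame('scene')
c,=proj('scene',[.535,-.162,.05]);print(c)
s=cv2.drawMarker(s.copy(),tuple(int(round(q)) for q in c),(255,0,0),cv2.MARKER_CROSS,5)
f=np.array([[.535+.042*np.cos(a),-.162+.042*np.sin(a),.05] for a in np.linspace(0,6.28,24)])
for q in proj('scene',f): s[int(round(q[1])),int(round(q[0]))]=(255,255,0)
cv2.imwrite('pics/s13.png',cv2.resize(s[120:230,160:270],(600,600),interpolation=cv2.INTER_NEAREST)[:,:,::-1])
"
```

```text
14.67 [ 0.4896 -0.1617  0.1433] [-0.4  0.8  0.2] 0.0067 [ 0.71  0.56 -0.67  1.95  0.47  0.79 -0.18]
[213.01878565 188.38257597]
```

View pics/s13.png

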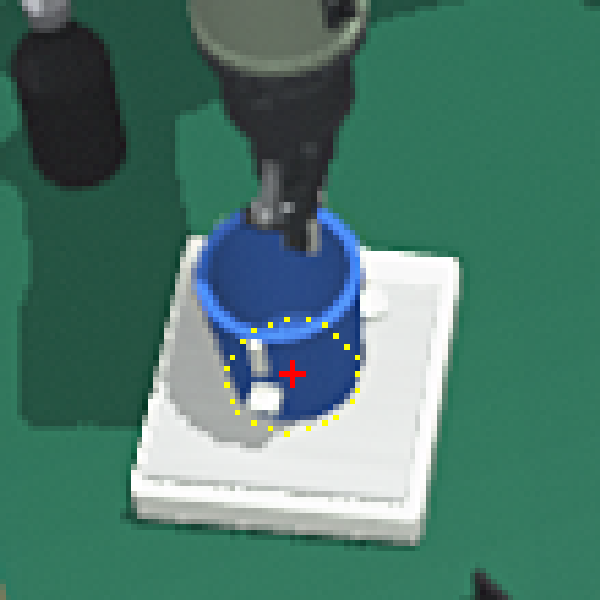

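arm_command --commands '[{"dx": 0.1, "dy": 0, "dz": 0, "twist": 0}, {"dx": 0.2, "dy": 0, "dz": 0, "twist": 0}, {"dx": 0.2, "dy": 0, "dz": 0, "twist": 0}]'

```text
clock: 14.97
position: [0.4894, -0.1618, 0.1422]
tool_rot: [2.001, 1.562, 0.481]
force: [-11.1, 1.1, 24.5]
grip_width: 0.007
```

```bash
python3 -c "
from h import *
wp();print(sensors.observe()['moment'].round(2));s=imaging.grab_frame('scene')
for z,r,dz in((.05,.042,0),(.16,.05,0)):
  f=np.array([[.536+r*np.cos(a),-.161+r*np.sin(a),z] for a in np.linspace(0,6.28,40)])
  for q in proj('scene',f): s[int(round(q[1])),int(round(q[0]))]=(255,255,0)
cv2.imwrite('pics/s14.png',cv2.resize(s[140:220,180:260],(600,600),interpolation=cv2.INTER_NEAREST)[:,:,::-1])
"
```

```text
14.97 [ 0.4894 -0.1618  0.1422] [-11.1   1.1  24.5] 0.007 [ 0.71  0.56 -0.67  1.95  0.48  0.78 -0.18]
[0.3  1.61 0.1 ]
```

View pics/s14.png

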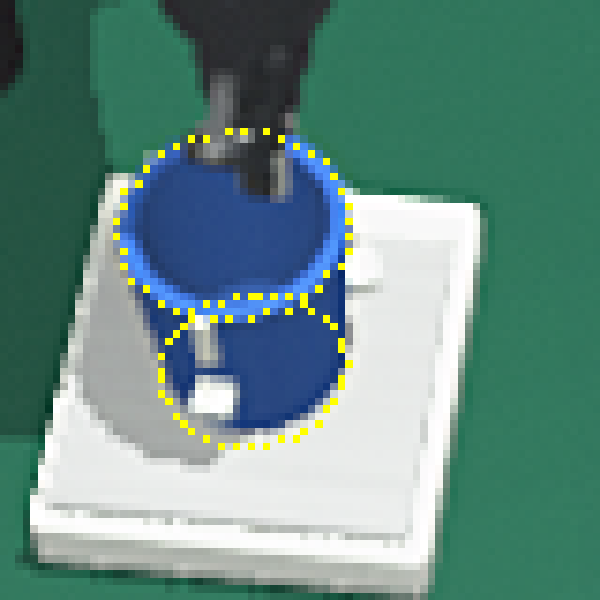

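arm_command --commands '[{"dx": -0.05, "dy": 0, "dz": 0, "twist": 0}, {"dx": -0.05, "dy": 0, "dz": 0, "twist": 0}, {"dx": -0.05, "dy": 0, "dz": 0, "twist": 0}, {"dx": -0.05, "dy": 0, "dz": 0, "twist": 0}]' --squeeze 20

```text
clock: 15.35
position: [0.4895, -0.1618, 0.1429]
tool_rot: [1.966, 1.561, 0.445]
force: [-3.4, -0.3, 7.6]
grip_width: 0.007
```

```bash
python3 -c "
from h import *
wp();print(sensors.observe()['moment'].round(2))"
```

```text
15.35 [ 0.4895 -0.1618  0.1429] [-3.4 -0.3  7.6] 0.007 [ 0.71  0.56 -0.67  1.95  0.48  0.78 -0.18]
[ 0.02  0.41 -0.05]
```

arm_command --commands '[{"dx": 0, "dy": 0, "dz": 0, "twist": 0}, {"dx": 0, "dy": 0, "dz": 0, "twist": 0}, {"dx": 0, "dy": 0, "dz": 0, "twist": 0}]' --grip 0.75

```text
clock: 15.6
position: [0.4894, -0.1618, 0.1428]
tool_rot: [1.996, 1.562, 0.475]
force: [-0.2, 0.9, -0.5]
grip_width: 0.0103
```

arm_command --commands '[{"dx": 0, "dy": 0, "dz": 0, "twist": 0}, {"dx": 0, "dy": 0, "dz": 0, "twist": 0}, {"dx": 0, "dy": 0, "dz": 0, "twist": 0}]' --grip 0.3

```text
clock: 15.85
position: [0.4895, -0.1618, 0.1427]
tool_rot: [1.998, 1.562, 0.477]
force: [-0.0, 0.4, 1.0]
grip_width: 0.0299
```

```bash
python3 -c "
from h import *
wp();print(sensors.observe()['moment'].round(2));s=imaging.grab_frame('scene')
for z,r,dz in((.05,.042,0),(.16,.05,0)):
  f=np.array([[.536+r*np.cos(a),-.161+r*np.sin(a),z] for a in np.linspace(0,6.28,40)])
  for q in proj('scene',f): s[int(round(q[1])),int(round(q[0]))]=(255,255,0)
cv2.imwrite('pics/s15.png',cv2.resize(s[140:220,180:260],(600,600),interpolation=cv2.INTER_NEAREST)[:,:,::-1])
"
```

```text
15.85 [ 0.4895 -0.1618  0.1427] [-0.   0.4  1. ] 0.0299 [ 0.71  0.56 -0.67  1.95  0.48  0.78 -0.18]
[-0.02 -0.05  0.  ]
```

View pics/s15.png

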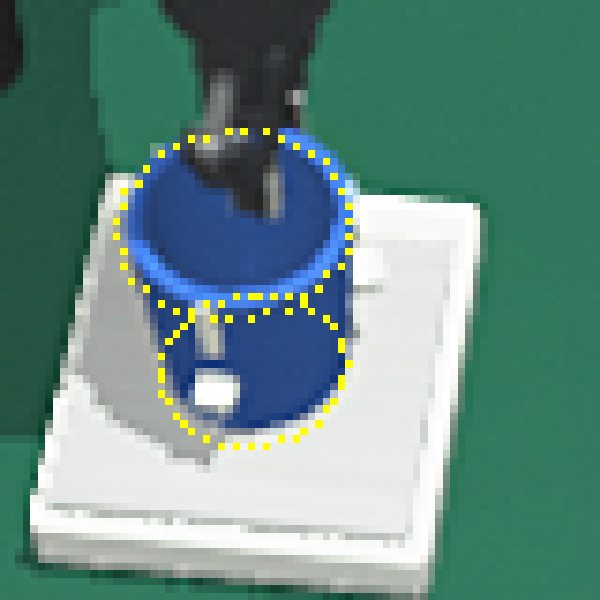

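arm_command --commands '[{"dx": -1, "dy": 0, "dz": 0, "twist": 0}, {"dx": -2.5, "dy": 0, "dz": 0, "twist": 0}, {"dx": -4.5, "dy": 0, "dz": 0, "twist": 0}, {"dx": -7, "dy": 0, "dz": 0, "twist": 0}, {"dx": -10, "dy": 0, "dz": 0, "twist": 0}, {"dx": -12, "dy": 0, "dz": 0, "twist": 0}, {"dx": -12, "dy": 0, "dz": 0, "twist": 0}]'

```text
clock: 16.48
position: [0.49, -0.1623, 0.2672]
tool_rot: [1.685, 1.557, 0.164]
force: [0.3, -0.4, 1.2]
grip_width: 0.0297
```

```bash
python3 -c "
from h import *
wp();s=imaging.grab_frame('scene');t=imaging.grab_frame('top')
cv2.imwrite('pics/sf16.png',s[:,:,::-1]);cv2.imwrite('pics/tf16.png',t[:,:,::-1])
h=cv2.cvtColor(s,cv2.COLOR_RGB2HSV)
y0,y1,x0,x1=150,195,185,240
r=h[y0:y1,x0:x1];m=np.zeros(h.shape[:2],bool);m[y0:y1,x0:x1]=(r[...,0]>103)&(r[...,0]<125)&(r[...,2]>175)&(r[...,1]>100)
m=big(m);ys,xs=np.nonzero(m);print(circ(plane('scene',np.c_[xs,ys],.16)))
v=s.copy();v[m]=(255,0,0)
a=cv2.resize(v[110:250,150:290],(400,400),interpolation=cv2.INTER_CUBIC);b=cv2.resize(t[140:280,230:370],(400,400),interpolation=cv2.INTER_CUBIC)
cv2.imwrite('pics/s16.png',np.hstack([a,b])[:,:,::-1])
"
```

```text
16.48 [ 0.49   -0.1623  0.2672] [ 0.3 -0.4  1.2] 0.0297 [ 0.8   0.39 -0.77  1.83  0.31  1.03 -0.04]
(array([ 0.5301053 , -0.16081659]), np.float64(0.04605778005336239), np.int64(91), 169)
```

View pics/s16.png

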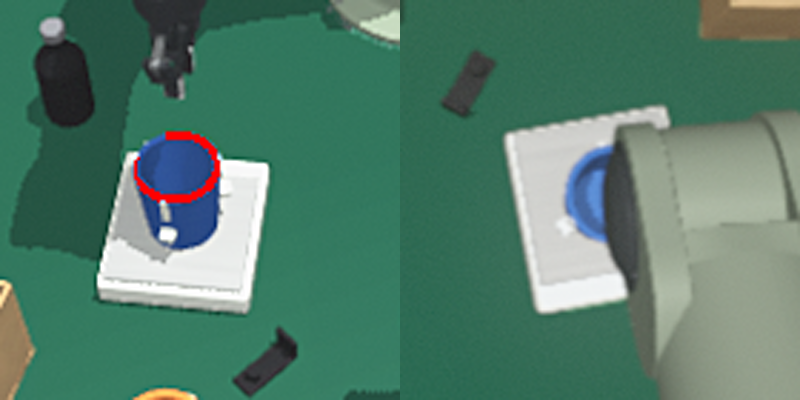

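arm_command --commands '[{"dx": -2, "dy": -1, "dz": 3, "twist": 0}, {"dx": -2, "dy": -2, "dz": 7, "twist": 0}, {"dx": -2, "dy": -4, "dz": 11, "twist": 0}, {"dx": -2, "dy": -6, "dz": 15, "twist": 0}, {"dx": -2, "dy": -8, "dz": 19, "twist": 0}, {"dx": -2, "dy": -10, "dz": 23, "twist": 0}, {"dx": -2, "dy": -12, "dz": 27, "twist": 0}, {"dx": -2, "dy": -14, "dz": 31, "twist": 0}, {"dx": -2, "dy": -16, "dz": 34, "twist": 0}, {"dx": -2, "dy": -16, "dz": 34, "twist": 0}, {"dx": -2, "dy": -16, "dz": 34, "twist": 0}]'

```text
clock: 17.5
position: [0.3423, -0.5131, 0.2793]
tool_rot: [2.088, 1.562, 0.561]
force: [0.1, 0.0, 0.6]
grip_width: 0.0299
```

```bash
python3 -c "
from h import *
wp();s=imaging.grab_frame('scene');t=imaging.grab_frame('top')
cv2.imwrite('pics/sf17.png',s[:,:,::-1]);cv2.imwrite('pics/tf17.png',t[:,:,::-1])
for n,im,(y0,y1,x0,x1) in(('scene',s,(150,195,185,240)),('top',t,(170,260,260,345))):
  h=cv2.cvtColor(im,cv2.COLOR_RGB2HSV)
  r=h[y0:y1,x0:x1];m=np.zeros(h.shape[:2],bool);b=(r[...,0]>103)&(r[...,0]<125)&(r[...,1]>100);m[y0:y1,x0:x1]=b&(r[...,2]>175)
  m2=np.zeros_like(m);m2[y0:y1,x0:x1]=b
  ys,xs=np.nonzero(big(m));print(n,circ(plane(n,np.c_[xs,ys],.16)))
  cs=max(cv2.findContours(big(m2).astype(np.uint8),cv2.RETR_EXTERNAL,cv2.CHAIN_APPROX_NONE)[0],key=len)[:,0]
  print(' outer',circ(plane(n,cs,.16)))
cv2.imwrite('pics/p17.png',cv2.resize(t[165:260,255:345],(540,570),interpolation=cv2.INTER_CUBIC)[:,:,::-1])
"
```

```text
17.5 [ 0.3423 -0.5131  0.2793] [0.1 0.  0.6] 0.0299 [ 1.32  0.54 -0.65  1.55  0.33  1.16  0.65]
scene (array([ 0.53013763, -0.16003523]), np.float64(0.04549254144048355), np.int64(115), 208)
 outer (array([ 0.54808506, -0.14681216]), np.float64(0.06662928429437859), np.int64(16), 112)
top (array([ 0.52232427, -0.1549998 ]), np.float64(0.021147744052289467), np.int64(86), 284)
 outer (array([ 0.52753458, -0.16015376]), np.float64(0.04699097354988441), np.int64(94), 95)
```

View pics/p17.png

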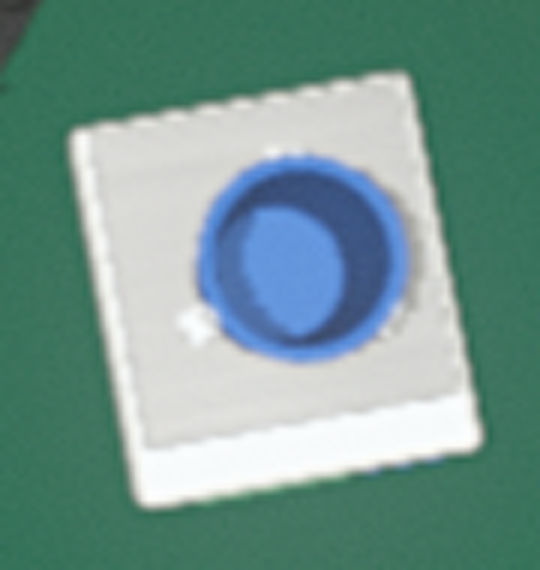

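View pics/sf17.png

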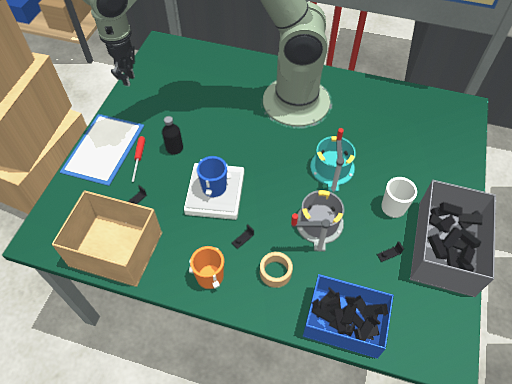

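View pics/tf17.png

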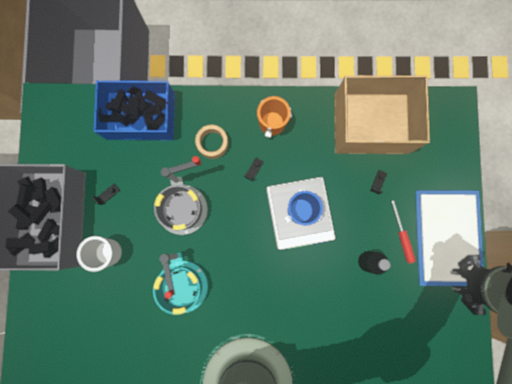

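```bash
python3 -c "
from h import *
from workcell import order
a=cv2.imread('pics/top0.png').astype(int);b=cv2.imread('pics/tf17.png').astype(int)
m=(abs(a-b).max(2)>50).astype(np.uint8);k,l,st,c=cv2.connectedComponentsWithStats(m)
print([(c[i].round().tolist(),int(st[i,4])) for i in range(1,k) if st[i,4]>12])
wp();print(order.job_done())"
```

```text
[([187.0, 164.0], 187), ([167.0, 181.0], 17), ([172.0, 183.0], 13), ([176.0, 207.0], 990), ([305.0, 208.0], 969), ([471.0, 278.0], 1235), ([507.0, 269.0], 71), ([509.0, 290.0], 155), ([507.0, 357.0], 214), ([487.0, 375.0], 313), ([509.0, 378.0], 58)]
17.6 [ 0.3454 -0.5097  0.2801] [-0.2 -0.4  0.4] 0.03 [ 1.32  0.53 -0.65  1.56  0.33  1.16  0.65]
the job is handed in; nothing more can be done
None
```

The blue tub now stands upright and released on the scale's steel pan, and the job is handed in at about 17.6 s of the 58 s allowed. I swung the keeper arm by its red knob until it met its stop. Then I gripped the rim, twisted the tub about 0.87 rad anticlockwise, drew it up and set it down on the pan.

**What my last checks showed:**
- **Position on the pan:** the tub is about 6 mm off the pan's centre by the top camera. The scene camera gives 8–9 mm, but its reading of the pan was the poorer one. I judged that close enough and did not nudge it.
- **Setting down:** the tub hung slightly tilted in the jaws, so one edge of its foot touched first, with about 25 N measured at the wrist. I eased that to about 8 N before opening the jaws, and the tub then settled flat.
- **Keeper arm:** it is still fully aside in the last pictures.
- **Other things on the bench:** comparing the first and last top pictures, only the keeper, the tub and the robot arm had changed. The other things on the bench had not moved.
- **Robot:** it was well clear of everything when I handed in.

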